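# Stack choke cores in the nest fixture and switch on the hold-down

### The arm

A 6-joint arm with a two-finger parallel gripper is mounted at the origin on the work surface. World frame = base frame: x ahead of the robot, y to its left, z up, the work surface at z = 0. Lengths are in mm, angles in rad, forces in N, time in s.
With the tool pointing down it reaches from about 275 to 750 mm from the base axis. Payload 10.2 kg.
Tool frame: the origin (TCP) lies midway between the tips of the shut fingers; the grasp point (between the pads) lies 19 mm behind it; z points along the fingers, y is the line along which they close (so a half turn about z gives the same grasp; the last joint's range is limited). The gripper opens to 85 mm and grips with 20 to 120 N. Pads are 22 mm wide; open, the fingers measure 114 mm over their backs; the gripper's body (76 mm by 85 mm) begins 54 mm behind the grasp point. The pads swing forward as they close: fully open they stand 13 mm farther back than shut.
Start: joints at [-1.495, 0.313, 1.498, -0, 1.331, -0.223], TCP at [154.533, -501.748, 231.294] pointing down, gripper open.
Joint ranges: [-2.94, 2.94], [-0.97, 2.17], [0.19, 2.56], [-1.23, 4.37], [0.02, 3.11], [-2.88, 2.88]. Speed limits (rad/s): [2.39, 2.39, 3.01, 3.14, 3.14, 3.14].

### API

Orientations are given as a unit quaternion [w, x, y, z].
In Python, from rig import ctrl, capture, camera_info gives the robot as it stands.
- The arm moves only by the tool apply_moves, never from a script. Its argument "targets" is a list of rows, each a list of 3 entries, a list of its own where there are three numbers: the finger opening in mm, from 0 to 85.4, then the shift along the world's x, y, z in mm, then the turn, a rotation vector about the world's x, y, z in degrees. In form: [[grip, [dx, dy, dz], [rx, ry, rz]], ...]. A call has 1 to 20 rows; each row is the pose to reach, as a shift and turn from the pose commanded when the call began; what a row does not reach only later rows make up. A row lasts 1/10 s, in which the tool goes at most 50 mm and 8.59 degrees, less where a joint would pass 70% of its speed; a pose out of reach is approached as far as the arm can. A call with a gripper value outside its range is refused whole. The fingers move at their own pace and stop on an object; "squeeze" is the grip in N (left out, the last holds). Time passes only in rows, so rows that repeat a pose let the fingers close. It gives the time, the measured TCP pose, the force, the opening and the grip force at its end, in the units of the state.
- ctrl.sense(): the state, without advancing time (a new reading comes with each control period).
- capture(name): name is "side" or "top" or "wrist"; returns (picture, depth): 384x512x3 uint8, blue, green, red; 384x512 float32, mm along the optical axis (not along the pixel's ray), 0 where there is no reading.
- camera_info(name): a dict with "vfov" (degrees; the focal length in pixels is half the picture's height over the tangent of half this angle, whatever the lens; pixels are square), "cx", "cy" (the principal point, pixels), "k1" (the pictures are not rectified: a ray, as slopes to the right and down, at radius r is drawn at 1 + k1 r^2 times it, then the intrinsics apply), "extrinsics" (4x4, takes a point from camera to world coordinates). Camera axes: x right, y down, z forward; pixel columns grow to the right and rows downward; lengths in mm; the calibration is good to about 2 mm. A picture is of the moment at which its call begins: read the wrist's pose just before it. camera_info takes no time and is no camera call; for the wrist camera it gives the pose at the moment of the call.
- ctrl.finish_job(): hands the job in; it is judged then, once.
The state is a dict: "time_s": time; "joints": joint angles; "dq": joint speeds; "tau": joint torques, N m; "eef_pos": TCP position; "ee_rot": TCP orientation; "force": force on the tool from outside, world axes, zero at the start; "wrist_torque": the same for the moment, N m; "grip_width": opening from 0.0 (shut) to 1.0 (fully open); "grip_force": force on a finger pad.
Only numpy, scipy, OpenCV 4.12 (cv2) and the standard library are available. Lean on these libraries where they do the work, as an engineer would, in place of code of your own. Each camera call takes 0.05 s, during which the arm holds its last target. There are 200 camera calls.

### The job

For every taped core body in the tray, build one complete choke in a pocket of its own in the nest fixture: the core body at the bottom, then one white spacer of exactly the core's length, then a blue cap plate, each seated flat and square inside the pocket. When all the stacks are complete, press the green button fully down to switch on the hold-down, and let go. Leave the too-short and too-long spacers in their tray, and do not disturb the tape roll, the snips or the screwdriver.

Things in the scene. Friction and masses are not known exactly. Their poses are not given: they have to be found in the camera images.
- fixture: Fixed nest fixture: aluminium base plate 328 x 110 x 12 mm with three open-topped rectangular pockets in a row along its x axis, 100 mm apart. Origin: centre of its underside. Each pocket is 86 mm (along fixture x) by 56 mm (along y) inside; its steel walls stand 60 mm above the pocket floor (top 72 mm above the bench), with a 54 mm wide gap in the middle of both long sides for the fingers.
- pocket_a (a point): Centre of the floor of the pocket at the -x end of the fixture, 12 mm above the bench; x along the pocket's long side, z up.
- pocket_b (a point): Centre of the floor of the pocket in the middle of the fixture, 12 mm above the bench; x along the pocket's long side, z up.
- pocket_c (a point): Centre of the floor of the pocket at the +x end of the fixture, 12 mm above the bench; x along the pocket's long side, z up.
- core_a: Loose choke core body, black block with a yellow tape band round its middle and two copper stripes, 80 (x) x 50 (y) x 40 (z) mm, about 0.35 kg; origin: centre of its underside, z up. One of two or three alike, in the core tray; may be absent.
- core_b: Loose choke core body, black block with a yellow tape band round its middle and two copper stripes, 80 (x) x 50 (y) x 40 (z) mm, about 0.35 kg; origin: centre of its underside, z up. One of two or three alike, in the core tray; may be absent.
- core_c: Loose choke core body, black block with a yellow tape band round its middle and two copper stripes, 80 (x) x 50 (y) x 40 (z) mm, about 0.35 kg; origin: centre of its underside, z up. One of two or three alike, in the core tray; may be absent.
- spacer_a: Loose white spacer plate of the correct size, 80 (x) x 50 (y) x 10 (z) mm; origin: centre of its underside. One of three alike, in the spacer tray.
- spacer_b: Loose white spacer plate of the correct size, 80 (x) x 50 (y) x 10 (z) mm; origin: centre of its underside. One of three alike, in the spacer tray.
- spacer_c: Loose white spacer plate of the correct size, 80 (x) x 50 (y) x 10 (z) mm; origin: centre of its underside. One of three alike, in the spacer tray.
- short_spacer: White spacer plate that is too short, 62 x 50 x 10 mm; origin: centre of its underside. In the spacer tray.
- long_spacer: White spacer plate that is too long, 98 x 50 x 10 mm; origin: centre of its underside. In the spacer tray.
- cap_a: Loose blue cap plate with two dark dots on top, 80 (x) x 50 (y) x 14 (z) mm; origin: centre of its underside, z up. One of three alike, in the core tray.
- cap_b: Loose blue cap plate with two dark dots on top, 80 (x) x 50 (y) x 14 (z) mm; origin: centre of its underside, z up. One of three alike, in the core tray.
- cap_c: Loose blue cap plate with two dark dots on top, 80 (x) x 50 (y) x 14 (z) mm; origin: centre of its underside, z up. One of three alike, in the core tray.
- tray_cores: Fixed shallow green tray with the cores and caps, 310 (x) x 230 (y) mm, floor 4 mm thick, lip 12 mm high; origin: centre of its underside. It stands left or right of the fixture.
- tray_spacers: Fixed shallow green tray with the spacers, the same size, on the other side of the fixture; origin: centre of its underside.
- vac_button_top (a point): Centre of the top of the green push button (32 mm across, 6 mm travel, about 4 N) on a grey box 70 x 70 x 35 mm beyond one of the trays; pressed straight down.
- vac_button (a joint): Travel of the button: 0 = up, 0.006 m = fully pressed; it springs back.
- tape_roll: Loose roll of yellow tape lying flat, 84 mm across, 24 mm high; a bystander. Origin: centre of its underside.
- snips: Loose black thread snips, 115 mm long, beyond the fixture; a bystander. Origin: near the middle.
- screwdriver: Loose screwdriver lying beyond the fixture; a bystander.

How it is judged (in metres and radians):
On the way, in this order (a step that is already met when the one before it is completed fails the run):
1. every core stands in a pocket with a right-size spacer and a cap on it, flat and square (angle between each of core_a, core_b, core_c's own z axis and vertical below 0.06 rad and angle between the x axis of each of core_a, core_b, core_c and the x axis of fixture, either way round below 0.1 rad and (distance between core_a and pocket_a below 0.008 m or distance between core_a and pocket_b below 0.008 m or distance between core_a and pocket_c below 0.008 m) and ((horizontal distance between spacer_a and core_a below 0.01 m and z of spacer_a in the frame of core_a between 0.036 and 0.044 m and angle between spacer_a's own z axis and vertical below 0.06 rad and angle between the x axis of spacer_a and the x axis of fixture, either way round below 0.1 rad) or (horizontal distance between spacer_b and core_a below 0.01 m and z of spacer_b in the frame of core_a between 0.036 and 0.044 m and angle between spacer_b's own z axis and vertical below 0.06 rad and angle between the x axis of spacer_b and the x axis of fixture, either way round below 0.1 rad) or (horizontal distance between spacer_c and core_a below 0.01 m and z of spacer_c in the frame of core_a between 0.036 and 0.044 m and angle between spacer_c's own z axis and vertical below 0.06 rad and angle between the x axis of spacer_c and the x axis of fixture, either way round below 0.1 rad)) and ((horizontal distance between cap_a and core_a below 0.01 m and z of cap_a in the frame of core_a between 0.046 and 0.054 m and angle between cap_a's own z axis and vertical below 0.06 rad and angle between the x axis of cap_a and the x axis of fixture, either way round below 0.1 rad) or (horizontal distance between cap_b and core_a below 0.01 m and z of cap_b in the frame of core_a between 0.046 and 0.054 m and angle between cap_b's own z axis and vertical below 0.06 rad and angle between the x axis of cap_b and the x axis of fixture, either way round below 0.1 rad) or (horizontal distance between cap_c and core_a below 0.01 m and z of cap_c in the frame of core_a between 0.046 and 0.054 m and angle between cap_c's own z axis and vertical below 0.06 rad and angle between the x axis of cap_c and the x axis of fixture, either way round below 0.1 rad)) and (distance between core_b and pocket_a below 0.008 m or distance between core_b and pocket_b below 0.008 m or distance between core_b and pocket_c below 0.008 m) and ((horizontal distance between spacer_a and core_b below 0.01 m and z of spacer_a in the frame of core_b between 0.036 and 0.044 m and angle between spacer_a's own z axis and vertical below 0.06 rad and angle between the x axis of spacer_a and the x axis of fixture, either way round below 0.1 rad) or (horizontal distance between spacer_b and core_b below 0.01 m and z of spacer_b in the frame of core_b between 0.036 and 0.044 m and angle between spacer_b's own z axis and vertical below 0.06 rad and angle between the x axis of spacer_b and the x axis of fixture, either way round below 0.1 rad) or (horizontal distance between spacer_c and core_b below 0.01 m and z of spacer_c in the frame of core_b between 0.036 and 0.044 m and angle between spacer_c's own z axis and vertical below 0.06 rad and angle between the x axis of spacer_c and the x axis of fixture, either way round below 0.1 rad)) and ((horizontal distance between cap_a and core_b below 0.01 m and z of cap_a in the frame of core_b between 0.046 and 0.054 m and angle between cap_a's own z axis and vertical below 0.06 rad and angle between the x axis of cap_a and the x axis of fixture, either way round below 0.1 rad) or (horizontal distance between cap_b and core_b below 0.01 m and z of cap_b in the frame of core_b between 0.046 and 0.054 m and angle between cap_b's own z axis and vertical below 0.06 rad and angle between the x axis of cap_b and the x axis of fixture, either way round below 0.1 rad) or (horizontal distance between cap_c and core_b below 0.01 m and z of cap_c in the frame of core_b between 0.046 and 0.054 m and angle between cap_c's own z axis and vertical below 0.06 rad and angle between the x axis of cap_c and the x axis of fixture, either way round below 0.1 rad)) and (distance between core_c and pocket_a below 0.008 m or distance between core_c and pocket_b below 0.008 m or distance between core_c and pocket_c below 0.008 m) and ((horizontal distance between spacer_a and core_c below 0.01 m and z of spacer_a in the frame of core_c between 0.036 and 0.044 m and angle between spacer_a's own z axis and vertical below 0.06 rad and angle between the x axis of spacer_a and the x axis of fixture, either way round below 0.1 rad) or (horizontal distance between spacer_b and core_c below 0.01 m and z of spacer_b in the frame of core_c between 0.036 and 0.044 m and angle between spacer_b's own z axis and vertical below 0.06 rad and angle between the x axis of spacer_b and the x axis of fixture, either way round below 0.1 rad) or (horizontal distance between spacer_c and core_c below 0.01 m and z of spacer_c in the frame of core_c between 0.036 and 0.044 m and angle between spacer_c's own z axis and vertical below 0.06 rad and angle between the x axis of spacer_c and the x axis of fixture, either way round below 0.1 rad)) and ((horizontal distance between cap_a and core_c below 0.01 m and z of cap_a in the frame of core_c between 0.046 and 0.054 m and angle between cap_a's own z axis and vertical below 0.06 rad and angle between the x axis of cap_a and the x axis of fixture, either way round below 0.1 rad) or (horizontal distance between cap_b and core_c below 0.01 m and z of cap_b in the frame of core_c between 0.046 and 0.054 m and angle between cap_b's own z axis and vertical below 0.06 rad and angle between the x axis of cap_b and the x axis of fixture, either way round below 0.1 rad) or (horizontal distance between cap_c and core_c below 0.01 m and z of cap_c in the frame of core_c between 0.046 and 0.054 m and angle between cap_c's own z axis and vertical below 0.06 rad and angle between the x axis of cap_c and the x axis of fixture, either way round below 0.1 rad))), for 0.3 s.
2. the green button is pressed fully down (all of step 1 and value of joint vac_button above 0.0045 m), for 0.1 s.
At the end, for the whole second after the job is handed in: Each core sits in a pocket (8 mm) with a right spacer on it and a cap on that (10 mm sideways of the core, 4 mm in height), level within 0.06 rad, square within 0.10 rad; button up; short and long spacers in the spacer tray (all of step 1 and value of joint vac_button below 0.002 m and x of short_spacer in the frame of tray_spacers between -0.16 and 0.16 m and y of short_spacer in the frame of tray_spacers between -0.125 and 0.125 m and x of long_spacer in the frame of tray_spacers between -0.16 and 0.16 m and y of long_spacer in the frame of tray_spacers between -0.125 and 0.125 m); the robot touches nothing.
It fails at once if the tape roll is moved more than 3 cm (distance of tape_roll from where it was at the start of the episode above 0.03 m).
It fails at once if the snips is moved more than 3 cm (distance of snips from where it was at the start of the episode above 0.03 m).
It fails at once if the screwdriver is moved more than 3 cm (distance of screwdriver from where it was at the start of the episode above 0.03 m).
Of core_a, core_b, core_c only 2 to 3 are there at a start; the rules pass over those that are not, and their reading is None.
At some moment in a run one of core_a, core_b, core_c may be knocked a few centimetres aside while the robot is not near it.
It also fails if it takes over 210 s, if anything falls off the work surface, if the arm or the gripper's body presses on something with over 40 N, if the wrist force passes 120 N, or if a joint passes its speed limit or range.

## Working session

There is one attempt and no reset: what is moved stays moved. The work goes in short steps, Python scripts to look and compute and a tool call to move; the robot and the scene stay as the last step left them, time stands still between calls to the robot, and variables do not carry over. Pictures are saved under pics/ and viewed, at most 14 in all, crops included, and the job is handed in when it is done.

Besides the shell and the picture viewer there is one more tool, called after "Emit:" in YAML: its name, and indented under it one key for each argument. apply_moves: Moves the arm, as the interface text tells. Its arguments: {"type":"object","properties":{"targets":{"type":"array","items":{"type":"array"}},"squeeze":{"type":"number"}},"required":["targets"]}

```bash
mkdir -p pics; ls; cat > h.py <<'E'
import numpy as np, cv2
from rig import ctrl, capture, camera_info
def intr(c,shape=(384,512)):
    f=shape[0]/2/np.tan(np.radians(c['vfov'])/2)
    return f
def rays(c,uv):
    f=intr(c); uv=np.asarray(uv,float).reshape(-1,2)
    d=(uv-[c['cx'],c['cy']])/f
    u=d.copy()
    for _ in range(20):
        u=d/(1+c['k1']*(u**2).sum(1,keepdims=True))
    return u
def onplane(c,uv,z):
    u=rays(c,uv); T=np.array(c['extrinsics'])
    D=np.c_[u,np.ones(len(u))]@T[:3,:3].T; o=T[:3,3]
    return o+D*((z-o[2])/D[:,2])[:,None]
def cloud(c,depth):
    h,w=depth.shape; g=np.stack(np.meshgrid(np.arange(w),np.arange(h)),-1).reshape(-1,2)
    u=rays(c,g); T=np.array(c['extrinsics'])
    P=np.c_[u,np.ones(len(u))]*depth.reshape(-1,1)
    return (P@T[:3,:3].T+T[:3,3]).reshape(h,w,3)
E
python3 - <<'E'
from h import *
for n in ['top','side','wrist']:
    c=camera_info(n); print(n,c)
    im,d=capture(n); cv2.imwrite(f'pics/{n}0.png',im); np.save(f'pics/{n}0d.npy',d)
print(ctrl.sense())
E
```

```text
pics
top {'vfov': 52.06248531183353, 'cx': 255.43388063235096, 'cy': 197.61672765204017, 'k1': 0.03411988275428962, 'extrinsics': array([[-2.85651803e-03, -9.88684804e-01,  1.49980661e-01,
         4.18254395e+02],
       [-9.99813178e-01,  5.69085221e-03,  1.84722131e-02,
        -1.63771443e+01],
       [-1.91167142e-02, -1.49899875e-01, -9.88516352e-01,
         1.09103757e+03],
       [ 0.00000000e+00,  0.00000000e+00,  0.00000000e+00,
         1.00000000e+00]])}
side {'vfov': 46.11109683062495, 'cx': 258.61461487264086, 'cy': 194.29561875174554, 'k1': -0.0975278153140851, 'extrinsics': array([[ 9.84383117e-01, -1.17266799e-01,  1.31295003e-01,
         4.45465786e+02],
       [-1.75970526e-01, -6.76344805e-01,  7.15256653e-01,
        -8.25683856e+02],
       [ 4.92483525e-03, -7.27190623e-01, -6.86417907e-01,
         8.57690551e+02],
       [ 0.00000000e+00,  0.00000000e+00,  0.00000000e+00,
         1.00000000e+00]])}
wrist {'vfov': 67.70080861049385, 'cx': 256.54401697100195, 'cy': 184.42313116058142, 'k1': -0.06639565081643725, 'extrinsics': array([[ 2.93916303e-01, -9.1112
[... 325 characters left out ...]
, 'joints': array([-1.49536017e+00,  3.13298375e-01,  1.49822168e+00, -4.75976542e-07,
        1.33100864e+00, -2.23396628e-01]), 'dq': array([ 3.52566020e-04, -6.75257670e-05, -8.38908451e-04, -1.94544225e-04,
       -8.01791579e-04,  1.00387235e-03]), 'tau': array([ 5.54187154e-04, -4.12367642e+01, -2.59797084e+01, -2.20848674e-04,
        3.26472247e-03, -1.56384499e-05]), 'eef_pos': array([ 154.5384694 , -501.54938286,  230.89375632]), 'ee_rot': array([-4.66753899e-04,  9.88858006e-01,  1.48861095e-01,  3.43619100e-05]), 'force': array([-0.19867586,  0.31598398, -0.38259743]), 'wrist_torque': array([0.04395554, 0.04705827, 0.0157509 ]), 'grip_force': 0.0, 'grip_width': 1.001572311158756}
```

View pics/top0.png

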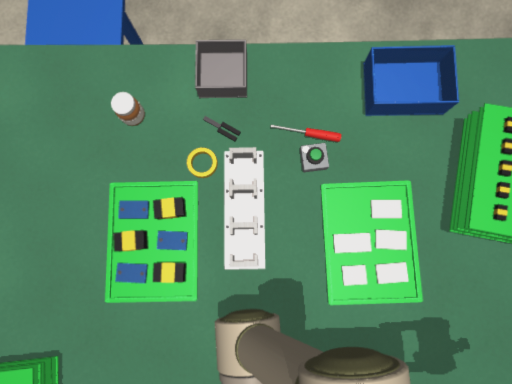

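View pics/side0.png

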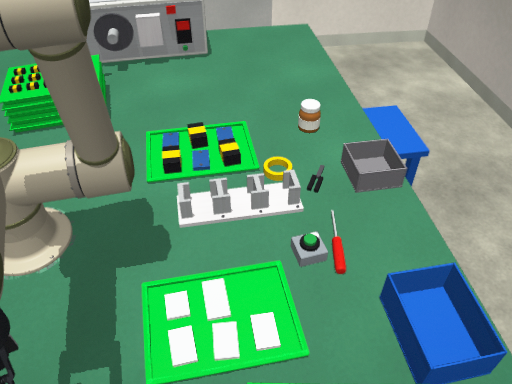

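Top view: core tray on the left (3 cores, 3 caps), the fixture in the middle at about (244,208), and the spacer tray on the right with five white plates. The button is at (315,155). The tape roll (201,162) is near the fixture's far end.

```bash
cat >> h.py <<'E'
def rect(c,m,z):
    """min-area rect of a mask's contour, on plane z: centre, long, short, yaw(deg) of long side"""
    k=max(cv2.findContours(m,cv2.RETR_EXTERNAL,cv2.CHAIN_APPROX_NONE)[0],key=cv2.contourArea)
    P=onplane(c,k.reshape(-1,2),z)[:,:2].astype(np.float32)
    (x,y),(w,h),a=cv2.minAreaRect(P)
    if w<h: w,h,a=h,w,a+90
    return x,y,w,h,(a+90)%180-90
def blobs(mask,amin):
    n,l,s,_=cv2.connectedComponentsWithStats(mask.astype(np.uint8))
    return [((l==i).astype(np.uint8),s[i]) for i in range(1,n) if s[i,4]>amin]
def survey(c,im,d,amin):
    hsv=cv2.cvtColor(im,cv2.COLOR_BGR2HSV).astype(int); H,S,V=hsv[...,0],hsv[...,1],hsv[...,2]
    P=cloud(c,d); X,Y,Z=P[...,0],P[...,1],P[...,2]
    ok=(d>0)
    def rep(name,m,z):
        for b,s in blobs(m,amin):
            r=rect(c,b,z); print(name,np.round(r,1),'medZ',round(float(np.median(Z[b>0])),1),'px',s[:2],s[4])
    rep('white',(S<40)&(V>170)&(Z<25)&ok&(Y<-100),14)
    rep('blue',(H>100)&(H<130)&(S>120)&(Z<60)&(X<650),18)
    rep('core',(Z>32)&(Z<56)&(((V<70))|((H>20)&(H<35)&(S>150)))&(X<650)&(Y>60),44)
    rep('tray',(H>50)&(H<70)&(S>200)&(V>150)&(X<650),12)
    rep('plate',(S<40)&(V>150)&(Z<30)&(Y>-100)&(Y<150),12)
    rep('walls',(Z>62)&(Z<85)&ok&(X<650)&(abs(Y)<150),72)
    rep('button',(H>50)&(H<85)&(S>150)&(Z>28)&(Z<60),40)
E
python3 - <<'E'
from h import *
for n,a in (('top',25),('wrist',60)):
    c=camera_info(n); im=cv2.imread(f'pics/{n}0.png'); d=np.load(f'pics/{n}0d.npy'); print(n); survey(c,im,d,a)
E
```

```text
top
white [1153.  -114.3   96.2   60.2  -65.2] medZ -749.4 px [279   0] 326
white [1086.3 -227.6  104.4   87.7   88.9] medZ -749.8 px [316  13] 529
white [1072.5 -121.   108.1   56.4   89. ] medZ -749.6 px [279  23] 325
white [ 549.6 -353.1   80.4   46.8   89.8] medZ 14.6 px [371 200] 536
white [ 466.3 -360.3   77.5   48.8   86.1] medZ 14.5 px [376 230] 544
white [ 457.7 -256.6   97.1   48.5  -87.6] medZ 14.5 px [334 233] 651
white [ 377.8 -358.1   79.9   50.1  -85.4] medZ 14.6 px [376 262] 582
white [ 372.1 -258.8   61.5   49.1  -86.4] medZ 14.5 px [342 265] 440
blue [551.3 340.4  77.1  44.4  89.7] medZ 18.3 px [119 201] 448
blue [465.6 231.9  77.7  46.7  86.9] medZ 18.4 px [157 231] 464
blue [379.5 338.5  79.3  44.8  89.6] medZ 18.4 px [116 264] 471
core [552.3 236.5  79.9  51.3 -83.7] medZ 44.3 px [154 198] 505
core [465.1 337.8  82.4  49.7 -84.7] medZ 44.6 px [114 231] 527
core [382.5 262.1  44.   15.8   2.1] medZ 44.4 px [154 263] 107
core [ 3.812e+02  2.344e+02  4.630e+01  3.490e+01 -3.000e-01] medZ 44.7 px [161 263] 256
core [381.1 201.6  41.8  21.1   1.5] medZ 44.0 px [176 264] 145
plate [1110.9    8.6  146.6  133.    89.2] medZ -749.6 px [229   0] 1948
plate [959.8  97.1 104.7  95.5 -89.9] medZ 5.2 px [205  54] 1092
plate [784.9 -69.6  58.    4.8  78.7] medZ 16.2 px [271 125] 36
plate [5.526e+02 3.570e+01 3.305e+02 1.105e+02 5.000e-01] medZ 12.4 px [224 150] 3696
walls [601.4  36.3  72.1  45.7 -88. ] medZ 72.2 px [229 178] 241
walls [502.5  34.   70.4  44.2  89.8] medZ 72.5 px [230 216] 236
walls [410.3  33.8  69.3  27.8  89.8] medZ 72.4 px [230 255] 203
button [ 645.2 -551.8  326.8   27.7  -10.1] medZ 51.6 px [451 114] 470
button [140.4 583.  133.3  59.1  89.3] medZ 52.0 px [  0 358] 311
wrist
blue [-127.3 -895.8   55.5   19.5   10.7] medZ 5.7 px [412 361] 130
tray [ 303.8 -375.7   42.     8.   -86.9] medZ 12.0 px [170   0] 128
```

View pics/wrist0.png

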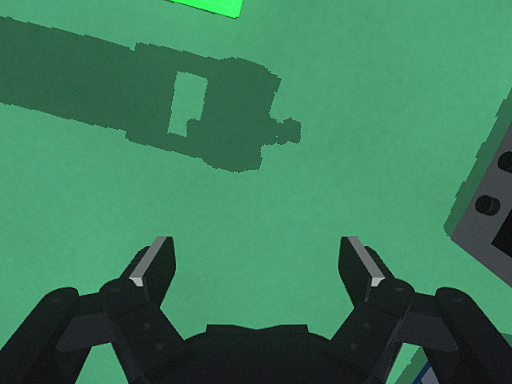

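Top view is consistent: plate 330×110 at (552.6, 35.7), parts at sizes given. The wrist view shows only bench, so I'll survey closer on the way over.

Emit:
apply_moves:
  targets:
    - [85,[305,166,29],[0,0,72.9]]
    - [85,[305,166,29],[0,0,72.9]]
    - [85,[305,166,29],[0,0,72.9]]
    - [85,[305,166,29],[0,0,72.9]]
    - [85,[305,166,29],[0,0,72.9]]
    - [85,[305,166,29],[0,0,72.9]]
    - [85,[305,166,29],[0,0,72.9]]
    - [85,[305,166,29],[0,0,72.9]]
    - [85,[305,166,29],[0,0,72.9]]
    - [85,[305,166,29],[0,0,72.9]]
    - [85,[305,166,29],[0,0,72.9]]
    - [85,[305,166,29],[0,0,72.9]]

```text
time_s: 1.35
eef_pos: [459.3, -335.9, 260.2]
ee_rot: [-0.0, 0.708, 0.707, -0.0]
force: [0.6, -0.6, 1.0]
grip_width: 0.996
grip_force: 0.0
```

```bash
cat > s.py <<'E'
import sys
from h import *
n=sys.argv[1]; c=camera_info('wrist'); im,d=capture('wrist'); cv2.imwrite(f'pics/{n}.png',im); np.save(f'pics/{n}d.npy',d)
s=ctrl.sense(); print(s['time_s'],s['eef_pos'],s['ee_rot'],s['grip_width']); 
import pickle; pickle.dump(c,open(f'pics/{n}.pkl','wb'))
survey(c,im,d,300)
E
python3 s.py w1
```

```text
1.4 [ 459.31392581 -335.9756932   260.27275315] [-1.72686094e-05  7.07620730e-01  7.06592458e-01  7.23676582e-06] 0.9947383203625801
white [ 457.1 -256.7   96.7   49.5  -87.6] medZ 14.0 px [234  52] 2905
white [ 371.7 -259.    61.2   49.7  -85.7] medZ 13.9 px [168  69] 1782
white [ 549.6 -352.8   77.7   49.6   89.8] medZ 14.2 px [303 136] 1922
white [ 377.3 -358.1   79.6   49.5  -85.2] medZ 13.9 px [177 139] 1921
white [ 465.6 -361.3   79.1   49.3   86.5] medZ 14.2 px [243 141] 1901
tray [ 461.4 -305.5  325.9  245.9    1.9] medZ 4.6 px [127  28] 16015
tray [ 549.  -645.9  106.9   38.9  -11.6] medZ 130.3 px [279 315] 639
button [ 701.9 -160.1   37.3   24.4    4. ] medZ 56.9 px [447   0] 512
button [ 516.2 -547.6  144.2   81.6   27.4] medZ 52.0 px [264 274] 751
```

View pics/w1.png

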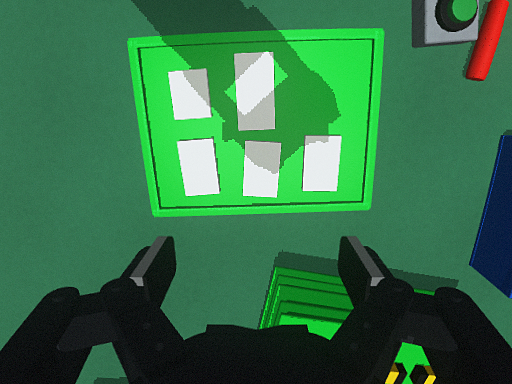

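Wrist view: five spacers clear; long at (254,90), short at (190,93), three right ones in the lower row. They agree with the top camera within 1 mm. Next the fixture, then the core tray.

Emit:
apply_moves:
  targets:
    - [85,[93,341,0],[0,0,0]]
    - [85,[93,341,0],[0,0,0]]
    - [85,[93,341,0],[0,0,0]]
    - [85,[93,341,0],[0,0,0]]
    - [85,[93,341,0],[0,0,0]]
    - [85,[93,341,0],[0,0,0]]
    - [85,[93,341,0],[0,0,0]]
    - [85,[93,341,0],[0,0,0]]
    - [85,[93,341,0],[0,0,0]]
    - [85,[93,341,0],[0,0,0]]

```text
time_s: 2.4
eef_pos: [552.4, 4.2, 260.3]
ee_rot: [0.0, 0.708, 0.707, -0.0]
force: [0.6, -0.2, -0.2]
grip_width: 0.998
grip_force: 0.0
```

```bash
python3 s.py w2
```

```text
2.45 [552.36953027   3.92012111 260.27330595] [ 1.01860283e-05  7.07707333e-01  7.06505705e-01 -1.40070609e-04] 0.9963260997250691
white [ 457.4 -256.1   97.5   50.1  -88. ] medZ 14.2 px [182 281] 1331
tray [467.5 177.8 325.3  37.2  -1.4] medZ 4.9 px [60  0] 6032
tray [ 511.  -254.2  224.1  149.1    2.8] medZ 4.5 px [165 265] 6357
plate [552.3  36.3 329.2 110.3   0.6] medZ 12.0 px [132  85] 13748
walls [602.   37.1  72.4  46.7 -89.9] medZ 72.0 px [279 101] 1273
walls [502.6  36.1  72.5  46.4  89.8] medZ 71.9 px [192 102] 1271
walls [412.   35.3  72.4  34.  -89.6] medZ 71.6 px [119 104] 1141
```

Emit:
apply_moves:
  targets:
    - [85,[-85,251,0],[0,0,0]]
    - [85,[-85,251,0],[0,0,0]]
    - [85,[-85,251,0],[0,0,0]]
    - [85,[-85,251,0],[0,0,0]]
    - [85,[-85,251,0],[0,0,0]]
    - [85,[-85,251,0],[0,0,0]]
    - [85,[-85,251,0],[0,0,0]]
    - [85,[-85,251,0],[0,0,0]]

```text
time_s: 3.25
eef_pos: [468.2, 254.9, 260.3]
ee_rot: [0.0, 0.708, 0.707, -0.0]
force: [-0.0, -0.8, 0.1]
grip_width: 0.999
grip_force: 0.0
```

```bash
python3 s.py w3; python3 -c "
import cv2;cv2.imwrite('pics/w23.png',cv2.resize(cv2.hconcat([cv2.imread('pics/w2.png'),cv2.imread('pics/w3.png')]),(800,300)))"
```

```text
3.3 [468.31922475 254.60570131 260.24757918] [ 1.59139666e-04  7.07783760e-01  7.06429124e-01 -1.27135164e-04] 0.9944842840522641
blue [550.5 342.2  78.2  50.1  89.1] medZ 18.1 px [300  53] 2348
blue [380.1 340.5  78.5  50.4  86.4] medZ 17.9 px [169  54] 2353
blue [465.6 234.3  80.6  49.   87.3] medZ 18.1 px [237 138] 1903
core [465.4 335.2  65.2  50.3 -84.9] medZ 44.0 px [232  64] 1946
core [551.7 241.4  81.   52.2 -84.1] medZ 44.1 px [300 134] 2061
core [381.8 236.   80.6  51.8  89.4] medZ 44.0 px [169 140] 2331
tray [466.7 287.5 326.  245.8   0.8] medZ 4.4 px [126  28] 20297
plate [ 89.   46.9  95.9  32.9 -76.7] medZ 10.6 px [ 13 252] 394
plate [688.   79.3  56.5  25.9  -1.1] medZ 12.4 px [378 253] 329
plate [4.919e+02 3.600e+01 2.083e+02 1.111e+02 3.000e-01] medZ 12.2 px [206 254] 4677
walls [502.3  43.   74.2  44.9 -89.5] medZ 71.9 px [265 285] 695
walls [591.3  40.4  80.8  31.  -89.8] medZ 71.6 px [330 284] 387
walls [411.3  45.   67.5  32.  -89.7] medZ 71.8 px [205 286] 532
walls [ 66.9 -14.1  98.3  19.4  69.7] medZ 70.8 px [  0 304] 358
```

View pics/w23.png

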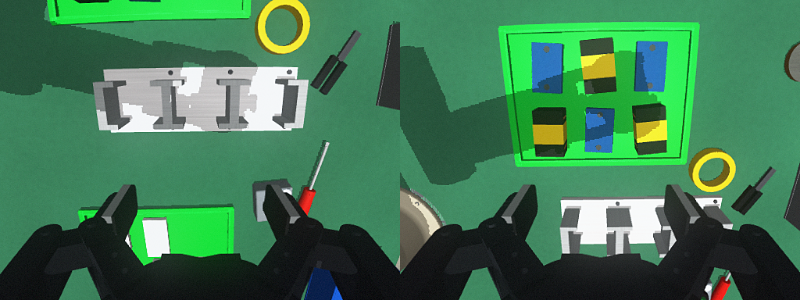

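Both wrist views are clear: fixture with empty pockets, and the tray with three cores and three caps. Core y's differ by 3–5 mm between the views, so I'll re-fit them by depth (tops at z=44).

```bash
cat >> h.py <<'E'
def bydepth(c,d,z,reg,tol=2.5,amin=300):
    P=cloud(c,d); X,Y,Z=P[...,0],P[...,1],P[...,2]
    m=(abs(Z-z)<tol)&(d>0)&(X>reg[0])&(X<reg[1])&(Y>reg[2])&(Y<reg[3])
    for b,s in blobs(m,amin): print('z',z,np.round(rect(c,b,z),1),s)
E
python3 - <<'E'
from h import *
import pickle
R=(300,640,150,420)
c=pickle.load(open('pics/w3.pkl','rb')); d=np.load('pics/w3d.npy'); bydepth(c,d,44,R); 
c=camera_info('top'); d=np.load('pics/top0d.npy'); bydepth(c,d,44,R,3,100)
im,d=capture('side'); c=camera_info('side'); bydepth(c,d,44,R,3,100)
E
```

```text
z 44 [464.6 342.2  79.6  51.1 -84.8] [ 229   48   48   73 2940]
z 44 [552.5 240.1  80.6  50.9 -84.1] [ 301  135   41   64 2309]
z 44 [381.  235.1  79.7  50.2  89.6] [ 169  141   41   60 2252]
z 44 [552.9 238.4  80.   50.6 -84.6] [153 197  31  21 483]
z 44 [465.6 340.8  82.6  50.5 -85.2] [113 230  32  21 511]
z 44 [382.5 232.9  79.7  48.9  89.7] [153 262  31  20 503]
z 44 [461.5 340.8  86.   51.2 -85.7] [187 122  20  18 237]
z 44 [550.1 236.9  86.2  50.4 -84.6] [218 138  23  20 277]
z 44 [379.6 232.6  85.7  46.2  88.8] [163 145  17  20 266]
```

Depth fits agree within about 2 mm. Core 1 is at (381, 235), yaw 89.6. Pick it.

Emit:
apply_moves:
  targets:
    - [66,[-87,-20,-140],[0,0,-0.3]]
    - [66,[-87,-20,-140],[0,0,-0.3]]
    - [66,[-87,-20,-140],[0,0,-0.3]]
    - [66,[-87,-20,-140],[0,0,-0.3]]
    - [66,[-87,-20,-180],[0,0,-0.3]]
    - [66,[-87,-20,-220],[0,0,-0.3]]
    - [66,[-87,-20,-240],[0,0,-0.3]]
    - [66,[-87,-20,-253],[0,0,-0.3]]
    - [66,[-87,-20,-253],[0,0,-0.3]]
    - [30,[-87,-20,-253],[0,0,-0.3]]
    - [30,[-87,-20,-253],[0,0,-0.3]]
    - [30,[-87,-20,-253],[0,0,-0.3]]
    - [30,[-87,-20,-253],[0,0,-0.3]]
    - [30,[-87,-20,-253],[0,0,-0.3]]
    - [30,[-87,-20,-253],[0,0,-0.3]]
  squeeze: 50

```text
time_s: 4.85
eef_pos: [381.2, 236.1, 8.1]
ee_rot: [0.001, 0.709, 0.705, 0.001]
force: [-0.4, -4.5, 7.4]
grip_width: 0.582
grip_force: 53.6
```

Emit:
apply_moves:
  targets:
    - [30,[0,0,30],[0,0,0]]
    - [30,[0,0,80],[0,0,0]]
    - [30,[0,0,130],[0,0,0]]
    - [30,[119,-199,253],[0,0,-89]]
    - [30,[119,-199,253],[0,0,-89]]
    - [30,[119,-199,253],[0,0,-89]]
    - [30,[119,-199,253],[0,0,-89]]
    - [30,[119,-199,253],[0,0,-89]]
    - [30,[119,-199,253],[0,0,-89]]
    - [30,[119,-199,253],[0,0,-89]]
    - [30,[119,-199,253],[0,0,-89]]
    - [30,[119,-199,253],[0,0,-89]]
    - [30,[119,-199,253],[0,0,-89]]
    - [30,[119,-199,253],[0,0,-89]]
    - [30,[119,-199,253],[0,0,-89]]
    - [30,[119,-199,253],[0,0,-89]]
    - [30,[119,-199,253],[0,0,-89]]

```text
time_s: 6.55
eef_pos: [499.4, 37.3, 260.2]
ee_rot: [-0.0, 1.0, 0.007, -0.0]
force: [-0.4, 0.4, -3.0]
grip_width: 0.582
grip_force: 53.7
```

```bash
python3 s.py w4 | egrep 'plate|walls|^[0-9]'
```

```text
6.6 [499.46322416  37.28376768 260.24231981] [-2.91486661e-05  9.99977047e-01  6.77492918e-03 -7.10747755e-05] 0.5794483037035791
plate [582.2  36.4 213.7 110.7   0.6] medZ 12.0 px [213   0] 10634
walls [602.2  36.8  72.8  46.5 -89.5] medZ 71.9 px [224  47] 1467
walls [508.9  35.9  72.   35.8 -89.2] medZ 71.8 px [227 139] 1053
```

View pics/w4.png

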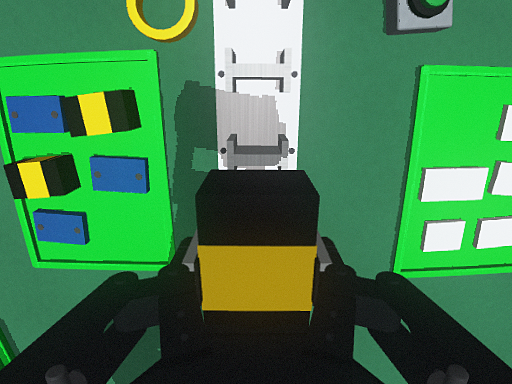

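Core held squarely (columns 200–315); wall at x=602.2 confirms there is no camera bias. Lower it into pocket a.

Emit:
apply_moves:
  targets:
    - [30,[-46,-2,-120],[0,0,-0.2]]
    - [30,[-46,-2,-120],[0,0,-0.2]]
    - [30,[-46,-2,-160],[0,0,-0.2]]
    - [30,[-46,-2,-170],[0,0,-0.2]]
    - [30,[-46,-2,-180],[0,0,-0.2]]
    - [30,[-46,-2,-190],[0,0,-0.2]]
    - [30,[-46,-2,-200],[0,0,-0.2]]
    - [30,[-46,-2,-210],[0,0,-0.2]]
    - [30,[-46,-2,-220],[0,0,-0.2]]
    - [30,[-46,-2,-230],[0,0,-0.2]]
    - [30,[-46,-2,-238],[0,0,-0.2]]
    - [30,[-46,-2,-243],[0,0,-0.2]]
    - [30,[-46,-2,-243],[0,0,-0.2]]
    - [30,[-46,-2,-243],[0,0,-0.2]]

```text
time_s: 8.0
eef_pos: [453.7, 35.2, 17.4]
ee_rot: [0.0, 1.0, 0.005, 0.0]
force: [-0.2, -0.1, -2.2]
grip_width: 0.575
grip_force: 53.8
```

Emit:
apply_moves:
  targets:
    - [30,[0,0,-1],[0,0,0]]
    - [66,[0,0,-1],[0,0,0]]
    - [66,[0,0,-1],[0,0,0]]
    - [66,[0,0,-1],[0,0,0]]
    - [66,[0,0,20],[0,0,0]]
    - [66,[0,0,70],[0,0,0]]
    - [66,[0,0,120],[0,0,0]]
    - [66,[99,195,183],[0,0,95.4]]
    - [66,[99,195,183],[0,0,95.4]]
    - [66,[99,195,183],[0,0,95.4]]
    - [66,[99,195,183],[0,0,95.4]]
    - [66,[99,195,183],[0,0,95.4]]
    - [66,[99,195,183],[0,0,95.4]]
    - [66,[99,195,183],[0,0,95.4]]
    - [66,[99,195,183],[0,0,95.4]]
    - [66,[99,195,183],[0,0,95.4]]
    - [66,[99,195,183],[0,0,95.4]]
    - [66,[99,195,183],[0,0,95.4]]
    - [66,[99,195,183],[0,0,95.4]]
    - [66,[99,195,183],[0,0,95.4]]

```text
time_s: 10.0
eef_pos: [552.5, 230.2, 200.3]
ee_rot: [-0.0, 0.671, 0.742, -0.0]
force: [-0.2, 0.6, -0.0]
grip_width: 0.772
grip_force: 0.0
```

```bash
cat > t.py <<'E'
# top camera check of fixture heights (z) and a wrist depth fit of parts in the core tray
import sys
from h import *
R=(300,640,120,450)
for n in sys.argv[1:]:
    c=camera_info('wrist'); im,d=capture('wrist'); cv2.imwrite(f'pics/{n}.png',im)
    s=ctrl.sense(); print(s['time_s'],s['eef_pos'],s['ee_rot'])
    bydepth(c,d,44,R); bydepth(c,d,18,R)
    bydepth(c,d,14,(300,640,-450,-180))
c=camera_info('top'); im,d=capture('top'); cv2.imwrite('pics/topl.png',im)
for z in (52,62,76): bydepth(c,d,z,(390,720,-15,85),2.5,100)
for z in (44,): bydepth(c,d,z,R,2.5,100)
E
python3 t.py w5
```

```text
10.05 [552.49983695 230.25312611 200.28502294] [-1.85055597e-05  6.70886485e-01  7.41560060e-01 -3.19153266e-05]
z 44 [464.9 341.9  79.5  51.5 -85. ] [ 150    4   57   88 4472]
z 44 [552.3 240.   79.6  50.3 -83.1] [ 234  121   48   74 3425]
z 18 [380.1 340.3  80.2  50.9  86.3] [  83    5   49   84 3579]
z 18 [551.3 342.3  79.7  50.6  89.5] [ 239   17   56   84 3727]
z 18 [465.9 233.7  80.5  49.8  87.6] [ 160  116   47   72 2892]
z 52 [ 4.531e+02  3.360e+01  7.830e+01  4.760e+01 -1.000e-01] [235 229  19  31 465]
z 44 [553.5 228.8  59.2  50.  -83.1] [160 197  24  20 322]
```

Core 1 is seated (top at z=52, centre (453, 34)). Next core 2 at (552.3, 240).

Emit:
apply_moves:
  targets:
    - [66,[0,9,-50],[0,0,0.6]]
    - [66,[0,9,-100],[0,0,0.6]]
    - [66,[0,9,-140],[0,0,0.6]]
    - [66,[0,9,-170],[0,0,0.6]]
    - [66,[0,9,-193],[0,0,0.6]]
    - [66,[0,9,-193],[0,0,0.6]]
    - [30,[0,9,-193],[0,0,0.6]]
    - [30,[0,9,-193],[0,0,0.6]]
    - [30,[0,9,-193],[0,0,0.6]]
    - [30,[0,9,-193],[0,0,0.6]]
    - [30,[0,9,-193],[0,0,0.6]]
    - [30,[0,9,-193],[0,0,0.6]]

```text
time_s: 11.3
eef_pos: [553.2, 239.4, 8.6]
ee_rot: [0.001, 0.666, 0.746, 0.001]
force: [-1.5, -0.1, 7.7]
grip_width: 0.58
grip_force: 54.2
```

Emit:
apply_moves:
  targets:
    - [30,[0,0,40],[0,0,0]]
    - [30,[0,0,90],[0,0,0]]
    - [30,[20,-40,115],[0,0,-17]]
    - [30,[99,-202,115],[0,0,-95.7]]
    - [30,[99,-202,115],[0,0,-95.7]]
    - [30,[99,-202,115],[0,0,-95.7]]
    - [30,[99,-202,115],[0,0,-95.7]]
    - [30,[99,-202,115],[0,0,-95.7]]
    - [30,[99,-202,115],[0,0,-95.7]]
    - [30,[99,-202,115],[0,0,-95.7]]
    - [30,[99,-202,115],[0,0,-95.7]]
    - [30,[99,-202,115],[0,0,-95.7]]
    - [30,[99,-202,115],[0,0,-95.7]]
    - [30,[99,-202,115],[0,0,-95.7]]
    - [30,[99,-202,90],[0,0,-95.7]]
    - [30,[99,-202,90],[0,0,-95.7]]

```text
time_s: 12.9
eef_pos: [649.8, 37.4, 94.2]
ee_rot: [-0.0, 1.0, 0.009, -0.003]
force: [-0.5, 0.5, -4.2]
grip_width: 0.582
grip_force: 53.8
```

Emit:
apply_moves:
  targets:
    - [30,[0,0,0],[0,0,0]]
    - [30,[0,0,0],[0,0,0]]
    - [30,[0,0,0],[0,0,0]]

```text
time_s: 13.2
eef_pos: [652.0, 37.2, 98.3]
ee_rot: [0.0, 1.0, 0.007, 0.001]
force: [0.3, 0.4, -2.7]
grip_width: 0.576
grip_force: 53.8
```

Emit:
apply_moves:
  targets:
    - [30,[0,0,-12],[0,0,-0.2]]
    - [30,[0,0,-24],[0,0,-0.2]]
    - [30,[0,0,-36],[0,0,-0.2]]
    - [30,[0,0,-48],[0,0,-0.2]]
    - [30,[0,0,-60],[0,0,-0.2]]
    - [30,[0,0,-72],[0,0,-0.2]]
    - [30,[0,0,-80],[0,0,-0.2]]
    - [30,[0,0,-81.5],[0,0,-0.2]]
    - [30,[0,0,-81.5],[0,0,-0.2]]
    - [30,[0,0,-81.5],[0,0,-0.2]]

```text
time_s: 14.2
eef_pos: [651.5, 37.3, 16.4]
ee_rot: [0.0, 1.0, 0.005, -0.0]
force: [-4.8, -0.1, 5.7]
grip_width: 0.578
grip_force: 55.2
```

Emit:
apply_moves:
  targets:
    - [66,[0,0,0],[0,0,0]]
    - [66,[0,0,0],[0,0,0]]
    - [66,[0,0,0],[0,0,0]]
    - [66,[0,0,20],[0,0,0]]
    - [66,[0,0,70],[0,0,0]]
    - [66,[0,0,120],[0,0,0]]
    - [66,[-187,293,184],[0,0,94.4]]
    - [66,[-187,293,184],[0,0,94.4]]
    - [66,[-187,293,184],[0,0,94.4]]
    - [66,[-187,293,184],[0,0,94.4]]
    - [66,[-187,293,184],[0,0,94.4]]
    - [66,[-187,293,184],[0,0,94.4]]
    - [66,[-187,293,184],[0,0,94.4]]
    - [66,[-187,293,184],[0,0,94.4]]
    - [66,[-187,293,184],[0,0,94.4]]
    - [66,[-187,293,184],[0,0,94.4]]
    - [66,[-187,293,184],[0,0,94.4]]
    - [66,[-187,293,184],[0,0,94.4]]
    - [66,[-187,293,184],[0,0,94.4]]

```text
time_s: 16.1
eef_pos: [464.6, 330.2, 199.8]
ee_rot: [0.0, 0.677, 0.736, 0.0]
force: [-0.2, -0.3, 0.0]
grip_width: 0.775
grip_force: 0.0
```

```bash
python3 t.py w6
```

```text
16.15 [464.58619438 330.24381222 199.79174016] [1.74767633e-05 6.76811854e-01 7.36156037e-01 5.35664456e-05]
z 44 [464.5 342.8  79.1  50.6 -85.2] [ 233  119   49   74 3469]
z 18 [379.5 340.9  80.5  49.7  86.7] [ 161  111   48   73 2932]
z 18 [550.5 342.6  80.4  50.1  89. ] [ 306  122   53   71 2862]
z 18 [465.4 233.9  81.2  50.   87.2] [ 229  206   46   60 2238]
z 52 [ 6.559e+02  3.660e+01  8.030e+01  4.900e+01 -1.000e-01] [234 154  19  30 441]
z 52 [ 4.531e+02  3.360e+01  7.830e+01  4.760e+01 -1.000e-01] [235 229  19  31 465]
z 44 [465.6 340.8  82.7  50.4 -84.9] [113 230  32  21 482]
```

Cores 1 and 2 are seated. Pick core 3 at (464.5, 342.5).

Emit:
apply_moves:
  targets:
    - [66,[0,12,-50],[0,0,0]]
    - [66,[0,12,-100],[0,0,0]]
    - [66,[0,12,-140],[0,0,0]]
    - [66,[0,12,-170],[0,0,0]]
    - [66,[0,12,-192.5],[0,0,0]]
    - [66,[0,12,-192.5],[0,0,0]]
    - [30,[0,12,-192.5],[0,0,0]]
    - [30,[0,12,-192.5],[0,0,0]]
    - [30,[0,12,-192.5],[0,0,0]]
    - [30,[0,12,-192.5],[0,0,0]]
    - [30,[0,12,-192.5],[0,0,0]]
    - [30,[0,12,-192.5],[0,0,0]]

```text
time_s: 17.4
eef_pos: [465.1, 342.5, 8.5]
ee_rot: [0.0, 0.676, 0.737, 0.001]
force: [-0.8, -0.8, 6.8]
grip_width: 0.581
grip_force: 54.2
```

Emit:
apply_moves:
  targets:
    - [30,[0,0,40],[0,0,0]]
    - [30,[0,0,90],[0,0,0]]
    - [30,[87.5,-306,115],[0,0,-94.2]]
    - [30,[87.5,-306,115],[0,0,-94.2]]
    - [30,[87.5,-306,115],[0,0,-94.2]]
    - [30,[87.5,-306,115],[0,0,-94.2]]
    - [30,[87.5,-306,115],[0,0,-94.2]]
    - [30,[87.5,-306,115],[0,0,-94.2]]
    - [30,[87.5,-306,115],[0,0,-94.2]]
    - [30,[87.5,-306,115],[0,0,-94.2]]
    - [30,[87.5,-306,115],[0,0,-94.2]]
    - [30,[87.5,-306,115],[0,0,-94.2]]
    - [30,[87.5,-306,115],[0,0,-94.2]]
    - [30,[87.5,-306,115],[0,0,-94.2]]
    - [30,[87.5,-306,90],[0,0,-94.2]]
    - [30,[87.5,-306,90],[0,0,-94.2]]
    - [30,[87.5,-306,90],[0,0,-94.2]]
    - [30,[87.5,-306,90],[0,0,-94.2]]

```text
time_s: 19.2
eef_pos: [552.5, 36.2, 98.3]
ee_rot: [0.0, 1.0, 0.008, 0.001]
force: [0.4, -0.5, -3.1]
grip_width: 0.582
grip_force: 53.7
```

Emit:
apply_moves:
  targets:
    - [30,[-0.4,0,-12],[0,0,-0.3]]
    - [30,[-0.4,0,-24],[0,0,-0.3]]
    - [30,[-0.4,0,-36],[0,0,-0.3]]
    - [30,[-0.4,0,-48],[0,0,-0.3]]
    - [30,[-0.4,0,-60],[0,0,-0.3]]
    - [30,[-0.4,0,-72],[0,0,-0.3]]
    - [30,[-0.4,0,-80],[0,0,-0.3]]
    - [30,[-0.4,0,-81.5],[0,0,-0.3]]
    - [30,[-0.4,0,-81.5],[0,0,-0.3]]
    - [66,[-0.4,0,-81.5],[0,0,-0.3]]
    - [66,[-0.4,0,-81.5],[0,0,-0.3]]
    - [66,[-0.4,0,-81.5],[0,0,-0.3]]
    - [66,[-0.4,0,-60],[0,0,-0.3]]
    - [66,[-0.4,0,-10],[0,0,-0.3]]
    - [66,[-0.4,0,40],[0,0,-0.3]]
    - [66,[-0.4,0,40],[0,0,-0.3]]

```text
time_s: 20.8
eef_pos: [554.7, 35.9, 143.8]
ee_rot: [0.001, 1.0, 0.005, 0.006]
force: [-0.5, 0.7, -0.8]
grip_width: 0.771
grip_force: 0.0
```

Emit:
apply_moves:
  targets:
    - [66,[-20,-50,20],[0,0,8]]
    - [66,[-87,-386,20],[0,0,86]]
    - [66,[-87,-386,20],[0,0,86]]
    - [66,[-87,-386,20],[0,0,86]]
    - [66,[-87,-386,20],[0,0,86]]
    - [66,[-87,-386,20],[0,0,86]]
    - [66,[-87,-386,20],[0,0,86]]
    - [66,[-87,-386,20],[0,0,86]]
    - [66,[-87,-386,20],[0,0,86]]
    - [66,[-87,-386,20],[0,0,86]]
    - [66,[-87,-386,20],[0,0,86]]
    - [66,[-87,-386,20],[0,0,86]]
    - [66,[-87,-386,20],[0,0,86]]
    - [66,[-87,-386,20],[0,0,86]]

```text
time_s: 22.2
eef_pos: [464.7, -349.6, 157.2]
ee_rot: [-0.0, 0.729, 0.685, -0.0]
force: [-0.4, 0.2, -0.5]
grip_width: 0.775
grip_force: 0.0
```

```bash
python3 t.py w7
```

```text
22.25 [ 464.73065967 -349.54745692  157.20847319] [-2.23093863e-05  7.28686685e-01  6.84847220e-01  4.41924149e-06]
z 14 [ 393.9 -191.4  195.7   38.8   10.3] [  70    0  209   60 1586]
z 14 [ 505.1 -313.3  237.6  226.3    1.8] [ 195    0  222  245 3868]
z 14 [ 456.9 -256.8   97.5   50.2  -87.8] [ 209   19   65  113 5675]
z 14 [ 372.  -259.1   62.3   51.   -86.8] [ 122   49   64   74 3440]
z 14 [ 330.3 -335.1  192.9   60.2  -87.7] [  81   72   91  178 1420]
z 14 [ 549.1 -352.6   80.6   50.3   89.5] [ 314  130   51   77 3560]
z 14 [ 377.6 -357.9   80.6   50.2  -85.2] [ 143  144   63   78 3403]
z 14 [ 465.5 -360.5   78.8   49.8   86.6] [ 234  144   49   73 3473]
z 52 [ 6.559e+02  3.660e+01  8.020e+01  4.900e+01 -1.000e-01] [234 154  19  30 421]
z 52 [ 5.524e+02  3.500e+01  7.810e+01  5.080e+01 -1.000e-01] [234 192  20  30 440]
z 52 [ 4.531e+02  3.360e+01  7.830e+01  4.760e+01 -1.000e-01] [235 229  19  31 469]
```

Three cores seated. Pick the spacer at (465.5, -360.5), tips just above the tray floor.

Emit:
apply_moves:
  targets:
    - [66,[0.7,-11,-50],[0,0,0]]
    - [66,[0.7,-11,-100],[0,0,0]]
    - [66,[0.7,-11,-130],[0,0,0]]
    - [66,[0.7,-11,-146],[0,0,0]]
    - [66,[0.7,-11,-155.5],[0,0,0]]
    - [66,[0.7,-11,-155.5],[0,0,0]]
    - [30,[0.7,-11,-155.5],[0,0,0]]
    - [30,[0.7,-11,-155.5],[0,0,0]]
    - [30,[0.7,-11,-155.5],[0,0,0]]
    - [30,[0.7,-11,-155.5],[0,0,0]]
    - [30,[0.7,-11,-155.5],[0,0,0]]
    - [30,[0.7,-11,-155.5],[0,0,0]]
    - [30,[0.7,-11,-100],[0,0,0]]
    - [30,[0.7,-11,-50],[0,0,0]]
    - [30,[0.7,-11,-50],[0,0,0]]
    - [30,[0.7,-11,-50],[0,0,0]]
  squeeze: 40

```text
time_s: 23.9
eef_pos: [465.7, -361.2, 108.8]
ee_rot: [0.002, 0.728, 0.685, -0.0]
force: [-0.4, 0.7, -1.3]
grip_width: 0.571
grip_force: 42.2
```

Emit:
apply_moves:
  targets:
    - [30,[86.5,397,5],[0,0,-85.9]]
    - [30,[86.5,397,5],[0,0,-85.9]]
    - [30,[86.5,397,5],[0,0,-85.9]]
    - [30,[86.5,397,5],[0,0,-85.9]]
    - [30,[86.5,397,5],[0,0,-85.9]]
    - [30,[86.5,397,5],[0,0,-85.9]]
    - [30,[86.5,397,5],[0,0,-85.9]]
    - [30,[86.5,397,5],[0,0,-85.9]]
    - [30,[86.5,397,5],[0,0,-85.9]]
    - [30,[86.5,397,5],[0,0,-85.9]]
    - [30,[86.5,397,5],[0,0,-85.9]]
    - [30,[86.5,397,5],[0,0,-85.9]]
    - [30,[86.5,397,5],[0,0,-85.9]]
    - [30,[86.5,397,5],[0,0,-85.9]]

```text
time_s: 25.3
eef_pos: [551.5, 36.1, 111.7]
ee_rot: [-0.0, 1.0, 0.006, -0.001]
force: [0.2, -0.5, -1.4]
grip_width: 0.57
grip_force: 42.2
```

```bash
python3 - <<'E'
from h import *
im,d=capture('wrist'); cv2.imwrite('pics/w8.png',im)
E
```

```text
(no output)
```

View pics/w8.png

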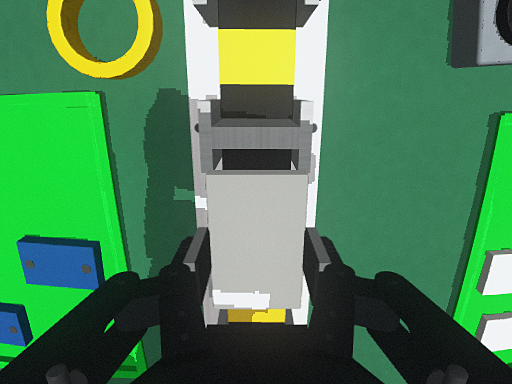

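The spacer is held flat and centred (rows 172–310). Lower it onto core 3 in pocket b.

Emit:
apply_moves:
  targets:
    - [30,[0.4,0,-20],[0,0,0]]
    - [30,[0.4,0,-32],[0,0,0]]
    - [30,[0.4,0,-42],[0,0,0]]
    - [30,[0.4,0,-52],[0,0,0]]
    - [30,[0.4,0,-58],[0,0,0]]
    - [30,[0.4,0,-61],[0,0,0]]
    - [30,[0.4,0,-61],[0,0,0]]

```text
time_s: 26.05
eef_pos: [552.4, 36.3, 51.5]
ee_rot: [0.0, 1.0, 0.005, 0.0]
force: [-0.4, 1.0, -0.8]
grip_width: 0.57
grip_force: 42.2
```

Emit:
apply_moves:
  targets:
    - [30,[0,0,-1],[0,0,0]]
    - [30,[0,0,-1.2],[0,0,0]]
    - [66,[0,0,-1.2],[0,0,0]]
    - [66,[0,0,-1.2],[0,0,0]]
    - [66,[0,0,-1.2],[0,0,0]]
    - [66,[0,0,30],[0,0,0]]
    - [66,[0,0,80],[0,0,0]]
    - [66,[-3,-376,100],[0,0,88.9]]
    - [66,[-3,-376,100],[0,0,88.9]]
    - [66,[-3,-376,100],[0,0,88.9]]
    - [66,[-3,-376,100],[0,0,88.9]]
    - [66,[-3,-376,100],[0,0,88.9]]
    - [66,[-3,-376,100],[0,0,88.9]]
    - [66,[-3,-376,100],[0,0,88.9]]
    - [66,[-3,-376,100],[0,0,88.9]]
    - [66,[-3,-376,100],[0,0,88.9]]
    - [66,[-3,-376,100],[0,0,88.9]]
    - [66,[-3,-376,100],[0,0,88.9]]
    - [66,[-3,-376,100],[0,0,88.9]]
    - [66,[-3,-376,100],[0,0,88.9]]

```text
time_s: 28.05
eef_pos: [549.2, -339.7, 151.2]
ee_rot: [-0.0, 0.711, 0.703, 0.0]
force: [-0.4, 0.7, 0.1]
grip_width: 0.772
grip_force: 0.0
```

```bash
python3 t.py w9
```

```text
28.1 [ 549.24095884 -339.67161523  151.21108236] [-6.11435745e-05  7.10937449e-01  7.03255245e-01 -8.61469604e-06]
z 14 [ 516.5 -226.4  382.5  185.7  -33.8] [   0    0  336  231 5087]
z 14 [ 457.5 -256.5   97.6   51.   -87.6] [ 125   32   65  110 5612]
z 14 [ 372.6 -259.    62.5   51.5  -86.3] [  41   59   63   70 3248]
z 14 [ 306.5 -254.8   61.9   10.4  -89.8] [  0  61  20  65 313]
z 14 [ 341.  -388.3  195.5  108.1  -42.9] [  13  125  155  128 1585]
z 14 [ 549.4 -352.6   79.    49.9   89.7] [ 232  147   51   74 3577]
z 14 [ 378.4 -358.    79.8   51.7  -85.5] [  63  153   64   75 3245]
z 14 [ 547.7 -418.5  136.5   12.9    1.9] [ 195  235  124   15 1078]
z 52 [ 6.559e+02  3.660e+01  8.020e+01  4.900e+01 -1.000e-01] [234 154  19  30 422]
z 52 [ 4.609e+02  3.360e+01  6.280e+01  4.760e+01 -1.000e-01] [235 229  19  25 327]
z 62 [555.1  35.9  82.   50.3   2. ] [233 190  21  31 463]
```

Emit:
apply_moves:
  targets:
    - [66,[0.2,-13,-50],[0,0,0]]
    - [66,[0.2,-13,-100],[0,0,0]]
    - [66,[0.2,-13,-130],[0,0,0]]
    - [66,[0.2,-13,-141],[0,0,0]]
    - [66,[0.2,-13,-149.6],[0,0,0]]
    - [66,[0.2,-13,-149.6],[0,0,0]]
    - [30,[0.2,-13,-149.6],[0,0,0]]
    - [30,[0.2,-13,-149.6],[0,0,0]]
    - [30,[0.2,-13,-149.6],[0,0,0]]
    - [30,[0.2,-13,-149.6],[0,0,0]]
    - [30,[0.2,-13,-149.6],[0,0,0]]
    - [30,[0.2,-13,-149.6],[0,0,0]]
    - [30,[0.2,-13,-100],[0,0,0]]
    - [30,[0.2,-13,-50],[0,0,0]]
    - [30,[0.2,-13,-40],[0,0,0]]

```text
time_s: 29.65
eef_pos: [551.4, -354.4, 118.6]
ee_rot: [0.006, 0.71, 0.704, 0.0]
force: [0.5, 0.8, 0.4]
grip_width: 0.569
grip_force: 42.1
```

Emit:
apply_moves:
  targets:
    - [30,[30,100,0],[0,0,-20]]
    - [30,[30,100,0],[0,0,-20]]
    - [30,[103.4,390,0],[0,0,-88.9]]
    - [30,[103.4,390,0],[0,0,-88.9]]
    - [30,[103.4,390,0],[0,0,-88.9]]
    - [30,[103.4,390,0],[0,0,-88.9]]
    - [30,[103.4,390,0],[0,0,-88.9]]
    - [30,[103.4,390,0],[0,0,-88.9]]
    - [30,[103.4,390,0],[0,0,-88.9]]
    - [30,[103.4,390,0],[0,0,-88.9]]
    - [30,[103.4,390,0],[0,0,-88.9]]
    - [30,[103.4,390,0],[0,0,-88.9]]
    - [30,[103.4,390,0],[0,0,-88.9]]
    - [30,[103.4,390,0],[0,0,-88.9]]
    - [30,[103.4,390,0],[0,0,-88.9]]
    - [30,[103.4,390,0],[0,0,-88.9]]

```text
time_s: 31.25
eef_pos: [652.8, 37.2, 111.3]
ee_rot: [-0.0, 1.0, 0.006, -0.0]
force: [0.8, -0.2, 0.7]
grip_width: 0.573
grip_force: 42.1
```

Emit:
apply_moves:
  targets:
    - [30,[0,0,-20],[0,0,0]]
    - [30,[0,0,-32],[0,0,0]]
    - [30,[0,0,-42],[0,0,0]]
    - [30,[0,0,-52],[0,0,0]]
    - [30,[0,0,-58],[0,0,0]]
    - [30,[0,0,-61.5],[0,0,0]]
    - [30,[0,0,-61.5],[0,0,0]]
    - [30,[0,0,-61.5],[0,0,0]]
    - [66,[0,0,-61.5],[0,0,0]]
    - [66,[0,0,-61.5],[0,0,0]]
    - [66,[0,0,-61.5],[0,0,0]]
    - [66,[0,0,-30],[0,0,0]]
    - [66,[0,0,20],[0,0,0]]
    - [66,[0,0,40],[0,0,0]]

```text
time_s: 32.65
eef_pos: [654.2, 37.1, 155.9]
ee_rot: [0.0, 1.0, 0.005, 0.003]
force: [0.6, -1.1, 0.5]
grip_width: 0.774
grip_force: 0.0
```

Emit:
apply_moves:
  targets:
    - [66,[-275,-383,0],[0,0,94.2]]
    - [66,[-275,-383,0],[0,0,94.2]]
    - [66,[-275,-383,0],[0,0,94.2]]
    - [66,[-275,-383,0],[0,0,94.2]]
    - [66,[-275,-383,0],[0,0,94.2]]
    - [66,[-275,-383,0],[0,0,94.2]]
    - [66,[-275,-383,0],[0,0,94.2]]
    - [66,[-275,-383,0],[0,0,94.2]]
    - [66,[-275,-383,0],[0,0,94.2]]
    - [66,[-275,-383,0],[0,0,94.2]]
    - [66,[-275,-383,0],[0,0,94.2]]
    - [66,[-275,-383,0],[0,0,94.2]]
    - [66,[-275,-383,0],[0,0,94.2]]
    - [66,[-275,-383,0],[0,0,94.2]]
    - [66,[-275,-383,0],[0,0,94.2]]
    - [66,[-275,-383,0],[0,0,94.2]]

```text
time_s: 34.25
eef_pos: [378.1, -345.5, 151.3]
ee_rot: [0.0, 0.677, 0.736, -0.0]
force: [-0.5, 0.1, -0.2]
grip_width: 0.773
grip_force: 0.0
```

```bash
python3 t.py w10
```

```text
34.3 [ 378.04755358 -345.52552855  151.31569903] [ 3.32994954e-05  6.76920480e-01  7.36056154e-01 -2.27047981e-05]
z 14 [ 463.8 -305.3  318.5  245.2    2. ] [ 183    0  329  254 6087]
z 14 [ 305.1 -316.   200.2   12.2  -88.5] [ 180   27   13  204 1544]
z 14 [ 456.6 -256.5   97.7   50.9  -87.7] [ 317   32   65  110 5632]
z 14 [ 371.8 -258.9   61.7   49.8  -86.6] [ 231   47   56   71 3711]
z 14 [ 377.1 -358.    79.8   49.9  -85.3] [ 230  146   51   75 3623]
z 14 [ 384.8 -424.   136.5   13.     1.9] [ 195  234  124   16 1089]
z 52 [ 4.531e+02  3.360e+01  7.830e+01  4.760e+01 -1.000e-01] [235 229  19  31 456]
z 62 [ 6.551e+02  3.610e+01  8.240e+01  4.850e+01 -1.000e-01] [234 153  19  31 460]
z 62 [5.55e+02 3.46e+01 8.04e+01 5.00e+01 3.00e-01] [234 190  20  31 466]
```

Emit:
apply_moves:
  targets:
    - [66,[-0.9,-12.5,-50],[0,0,0]]
    - [66,[-0.9,-12.5,-100],[0,0,0]]
    - [66,[-0.9,-12.5,-130],[0,0,0]]
    - [66,[-0.9,-12.5,-141],[0,0,0]]
    - [66,[-0.9,-12.5,-149.7],[0,0,0]]
    - [66,[-0.9,-12.5,-149.7],[0,0,0]]
    - [30,[-0.9,-12.5,-149.7],[0,0,0]]
    - [30,[-0.9,-12.5,-149.7],[0,0,0]]
    - [30,[-0.9,-12.5,-149.7],[0,0,0]]
    - [30,[-0.9,-12.5,-149.7],[0,0,0]]
    - [30,[-0.9,-12.5,-149.7],[0,0,0]]
    - [30,[-0.9,-12.5,-149.7],[0,0,0]]
    - [30,[-0.9,-12.5,-100],[0,0,0]]
    - [30,[-0.9,-12.5,-50],[0,0,0]]
    - [30,[-0.9,-12.5,-40],[0,0,0]]

```text
time_s: 35.85
eef_pos: [378.5, -360.3, 117.4]
ee_rot: [0.005, 0.677, 0.736, -0.001]
force: [0.1, -0.3, -1.3]
grip_width: 0.569
grip_force: 42.2
```

Emit:
apply_moves:
  targets:
    - [30,[75.3,393.3,0],[0,0,-94.2]]
    - [30,[75.3,393.3,0],[0,0,-94.2]]
    - [30,[75.3,393.3,0],[0,0,-94.2]]
    - [30,[75.3,393.3,0],[0,0,-94.2]]
    - [30,[75.3,393.3,0],[0,0,-94.2]]
    - [30,[75.3,393.3,0],[0,0,-94.2]]
    - [30,[75.3,393.3,0],[0,0,-94.2]]
    - [30,[75.3,393.3,0],[0,0,-94.2]]
    - [30,[75.3,393.3,0],[0,0,-94.2]]
    - [30,[75.3,393.3,0],[0,0,-94.2]]
    - [30,[75.3,393.3,0],[0,0,-94.2]]
    - [30,[75.3,393.3,0],[0,0,-94.2]]
    - [30,[75.3,393.3,0],[0,0,-94.2]]
    - [30,[75.3,393.3,0],[0,0,-94.2]]
    - [30,[75.3,393.3,0],[0,0,-94.2]]

```text
time_s: 37.35
eef_pos: [452.2, 35.0, 111.4]
ee_rot: [0.0, 1.0, 0.007, 0.0]
force: [-0.7, -0.1, -0.3]
grip_width: 0.572
grip_force: 42.2
```

Emit:
apply_moves:
  targets:
    - [30,[0.4,0.3,-20],[0,0,-0.2]]
    - [30,[0.4,0.3,-32],[0,0,-0.2]]
    - [30,[0.4,0.3,-42],[0,0,-0.2]]
    - [30,[0.4,0.3,-52],[0,0,-0.2]]
    - [30,[0.4,0.3,-58],[0,0,-0.2]]
    - [30,[0.4,0.3,-61.5],[0,0,-0.2]]
    - [30,[0.4,0.3,-61.5],[0,0,-0.2]]
    - [30,[0.4,0.3,-61.5],[0,0,-0.2]]
    - [66,[0.4,0.3,-61.5],[0,0,-0.2]]
    - [66,[0.4,0.3,-61.5],[0,0,-0.2]]
    - [66,[0.4,0.3,-61.5],[0,0,-0.2]]
    - [66,[0.4,0.3,-30],[0,0,-0.2]]
    - [66,[0.4,0.3,20],[0,0,-0.2]]
    - [66,[0.4,0.3,40],[0,0,-0.2]]

```text
time_s: 38.75
eef_pos: [453.9, 35.2, 154.8]
ee_rot: [0.0, 1.0, 0.004, 0.003]
force: [-0.6, 1.0, -0.6]
grip_width: 0.774
grip_force: 0.0
```

Emit:
apply_moves:
  targets:
    - [66,[12.5,187,0],[0,0,86.7]]
    - [66,[12.5,187,0],[0,0,86.7]]
    - [66,[12.5,187,0],[0,0,86.7]]
    - [66,[12.5,187,0],[0,0,86.7]]
    - [66,[12.5,187,0],[0,0,86.7]]
    - [66,[12.5,187,0],[0,0,86.7]]
    - [66,[12.5,187,0],[0,0,86.7]]
    - [66,[12.5,187,0],[0,0,86.7]]
    - [66,[12.5,187,0],[0,0,86.7]]
    - [66,[12.5,187,0],[0,0,86.7]]
    - [66,[12.5,187,0],[0,0,86.7]]
    - [66,[12.5,187,0],[0,0,86.7]]
    - [66,[12.5,187,0],[0,0,86.7]]

```text
time_s: 40.05
eef_pos: [465.1, 222.4, 151.2]
ee_rot: [-0.0, 0.726, 0.688, -0.0]
force: [0.3, -0.0, 1.0]
grip_width: 0.772
grip_force: 0.0
```

```bash
python3 t.py w11
```

```text
40.1 [465.12816772 222.33098902 151.23608141] [-1.61763405e-05  7.25456596e-01  6.88267917e-01 -4.21292333e-05]
z 18 [550.5 338.5  72.8  51.   89.2] [ 317    0   58   87 4769]
z 18 [379.8 340.3  80.   51.2  86.9] [ 124    4   61   96 5108]
z 18 [465.4 234.   79.3  49.9  87.3] [ 230  122   53   79 3977]
z 62 [ 6.551e+02  3.610e+01  8.240e+01  4.850e+01 -1.000e-01] [234 153  19  31 478]
z 62 [555.1  35.8  82.2  50.2   2.2] [233 190  21  31 459]
z 62 [ 4.553e+02  3.310e+01  7.760e+01  4.720e+01 -1.000e-01] [235 228  19  31 479]
```

Spacers all at z=62. Now the caps; first at (465.4, 234) into pocket a.

Emit:
apply_moves:
  targets:
    - [66,[0.3,11.7,-50],[0,0,0]]
    - [66,[0.3,11.7,-100],[0,0,0]]
    - [66,[0.3,11.7,-130],[0,0,0]]
    - [66,[0.3,11.7,-141],[0,0,0]]
    - [66,[0.3,11.7,-149],[0,0,0]]
    - [66,[0.3,11.7,-149],[0,0,0]]
    - [30,[0.3,11.7,-149],[0,0,0]]
    - [30,[0.3,11.7,-149],[0,0,0]]
    - [30,[0.3,11.7,-149],[0,0,0]]
    - [30,[0.3,11.7,-149],[0,0,0]]
    - [30,[0.3,11.7,-149],[0,0,0]]
    - [30,[0.3,11.7,-149],[0,0,0]]
    - [30,[0.3,11.7,-100],[0,0,0]]
    - [30,[0.3,11.7,-50],[0,0,0]]
    - [30,[0.3,11.7,-40],[0,0,0]]

```text
time_s: 41.65
eef_pos: [467.9, 234.8, 117.2]
ee_rot: [0.003, 0.725, 0.689, 0.004]
force: [-0.1, -0.5, -1.8]
grip_width: 0.574
grip_force: 42.8
```

Emit:
apply_moves:
  targets:
    - [30,[-12.5,-198.7,0],[0,0,-86.9]]
    - [30,[-12.5,-198.7,0],[0,0,-86.9]]
    - [30,[-12.5,-198.7,0],[0,0,-86.9]]
    - [30,[-12.5,-198.7,0],[0,0,-86.9]]
    - [30,[-12.5,-198.7,0],[0,0,-86.9]]
    - [30,[-12.5,-198.7,0],[0,0,-86.9]]
    - [30,[-12.5,-198.7,0],[0,0,-86.9]]
    - [30,[-12.5,-198.7,0],[0,0,-86.9]]
    - [30,[-12.5,-198.7,0],[0,0,-86.9]]
    - [30,[-12.5,-198.7,0],[0,0,-86.9]]
    - [30,[-12.5,-198.7,0],[0,0,-86.9]]
    - [30,[-12.5,-198.7,0],[0,0,-86.9]]
    - [30,[-12.5,-198.7,0],[0,0,-86.9]]
    - [30,[-12.5,-198.7,0],[0,0,-86.9]]

```text
time_s: 43.05
eef_pos: [452.9, 35.4, 111.3]
ee_rot: [-0.0, 1.0, 0.003, -0.0]
force: [-0.4, 0.3, -0.7]
grip_width: 0.572
grip_force: 42.8
```

Emit:
apply_moves:
  targets:
    - [30,[0,0,-20],[0,0,0]]
    - [30,[0,0,-32],[0,0,0]]
    - [30,[0,0,-42],[0,0,0]]
    - [30,[0,0,-48],[0,0,0]]
    - [30,[0,0,-51],[0,0,0]]
    - [30,[0,0,-51],[0,0,0]]
    - [30,[0,0,-51],[0,0,0]]
    - [66,[0,0,-51],[0,0,0]]
    - [66,[0,0,-51],[0,0,0]]
    - [66,[0,0,-51],[0,0,0]]
    - [66,[0,0,-20],[0,0,0]]
    - [66,[0,0,30],[0,0,0]]
    - [66,[0,0,40],[0,0,0]]

```text
time_s: 44.35
eef_pos: [454.9, 35.1, 155.6]
ee_rot: [0.001, 1.0, 0.002, 0.004]
force: [1.0, -0.3, 0.4]
grip_width: 0.777
grip_force: 0.0
```

Emit:
apply_moves:
  targets:
    - [66,[-73,293,0],[0,0,86.5]]
    - [66,[-73,293,0],[0,0,86.5]]
    - [66,[-73,293,0],[0,0,86.5]]
    - [66,[-73,293,0],[0,0,86.5]]
    - [66,[-73,293,0],[0,0,86.5]]
    - [66,[-73,293,0],[0,0,86.5]]
    - [66,[-73,293,0],[0,0,86.5]]
    - [66,[-73,293,0],[0,0,86.5]]
    - [66,[-73,293,0],[0,0,86.5]]
    - [66,[-73,293,0],[0,0,86.5]]
    - [66,[-73,293,0],[0,0,86.5]]
    - [66,[-73,293,0],[0,0,86.5]]
    - [66,[-73,293,0],[0,0,86.5]]

```text
time_s: 45.65
eef_pos: [379.9, 328.3, 151.1]
ee_rot: [-0.0, 0.728, 0.685, -0.0]
force: [0.0, -0.6, 0.4]
grip_width: 0.774
grip_force: 0.0
```

```bash
python3 t.py w12
```

```text
45.7 [379.92992071 328.31162467 151.15829188] [-2.79859550e-05  7.27886518e-01  6.85697608e-01 -8.09131654e-05]
z 18 [550.1 342.7  80.5  52.   89.8] [ 398  109   58   81 3821]
z 18 [379.  341.1  78.8  49.9  86.5] [ 229  121   53   79 3981]
z 62 [ 6.551e+02  3.610e+01  8.230e+01  4.850e+01 -1.000e-01] [234 153  19  31 458]
z 62 [5.551e+02 3.460e+01 8.040e+01 5.000e+01 3.000e-01] [234 190  20  31 472]
z 76 [ 4.613e+02  3.370e+01  9.460e+01  4.910e+01 -1.000e-01] [234 222  20  38 536]
```

Emit:
apply_moves:
  targets:
    - [66,[-0.9,12.6,-50],[0,0,0]]
    - [66,[-0.9,12.6,-100],[0,0,0]]
    - [66,[-0.9,12.6,-130],[0,0,0]]
    - [66,[-0.9,12.6,-141],[0,0,0]]
    - [66,[-0.9,12.6,-149],[0,0,0]]
    - [66,[-0.9,12.6,-149],[0,0,0]]
    - [30,[-0.9,12.6,-149],[0,0,0]]
    - [30,[-0.9,12.6,-149],[0,0,0]]
    - [30,[-0.9,12.6,-149],[0,0,0]]
    - [30,[-0.9,12.6,-149],[0,0,0]]
    - [30,[-0.9,12.6,-149],[0,0,0]]
    - [30,[-0.9,12.6,-149],[0,0,0]]
    - [30,[-0.9,12.6,-100],[0,0,0]]
    - [30,[-0.9,12.6,-50],[0,0,0]]
    - [30,[-0.9,12.6,-40],[0,0,0]]

```text
time_s: 47.25
eef_pos: [381.2, 342.3, 117.1]
ee_rot: [0.001, 0.727, 0.687, 0.005]
force: [0.3, 0.0, -1.4]
grip_width: 0.57
grip_force: 42.8
```

Emit:
apply_moves:
  targets:
    - [30,[173.3,-304.6,0],[0,0,-86]]
    - [30,[173.3,-304.6,0],[0,0,-86]]
    - [30,[173.3,-304.6,0],[0,0,-86]]
    - [30,[173.3,-304.6,0],[0,0,-86]]
    - [30,[173.3,-304.6,0],[0,0,-86]]
    - [30,[173.3,-304.6,0],[0,0,-86]]
    - [30,[173.3,-304.6,0],[0,0,-86]]
    - [30,[173.3,-304.6,0],[0,0,-86]]
    - [30,[173.3,-304.6,0],[0,0,-86]]
    - [30,[173.3,-304.6,0],[0,0,-86]]
    - [30,[173.3,-304.6,0],[0,0,-86]]
    - [30,[173.3,-304.6,0],[0,0,-86]]
    - [30,[173.3,-304.6,0],[0,0,-86]]
    - [30,[173.3,-304.6,0],[0,0,-86]]
    - [30,[173.3,-304.6,0],[0,0,-86]]

```text
time_s: 48.75
eef_pos: [552.3, 36.4, 111.3]
ee_rot: [-0.0, 1.0, 0.007, 0.0]
force: [-0.4, 0.1, -1.2]
grip_width: 0.572
grip_force: 42.8
```

Emit:
apply_moves:
  targets:
    - [30,[0,0,-20],[0,0,-0.2]]
    - [30,[0,0,-32],[0,0,-0.2]]
    - [30,[0,0,-42],[0,0,-0.2]]
    - [30,[0,0,-48],[0,0,-0.2]]
    - [30,[0,0,-51],[0,0,-0.2]]
    - [30,[0,0,-51],[0,0,-0.2]]
    - [30,[0,0,-51],[0,0,-0.2]]
    - [66,[0,0,-51],[0,0,-0.2]]
    - [66,[0,0,-51],[0,0,-0.2]]
    - [66,[0,0,-51],[0,0,-0.2]]
    - [66,[0,0,-20],[0,0,-0.2]]
    - [66,[0,0,30],[0,0,-0.2]]
    - [66,[0,0,40],[0,0,-0.2]]

```text
time_s: 50.05
eef_pos: [554.4, 36.1, 156.3]
ee_rot: [0.001, 1.0, 0.005, 0.004]
force: [-0.7, 0.2, 1.0]
grip_width: 0.77
grip_force: 0.0
```

Emit:
apply_moves:
  targets:
    - [66,[-2,293.6,0],[0,0,88.9]]
    - [66,[-2,293.6,0],[0,0,88.9]]
    - [66,[-2,293.6,0],[0,0,88.9]]
    - [66,[-2,293.6,0],[0,0,88.9]]
    - [66,[-2,293.6,0],[0,0,88.9]]
    - [66,[-2,293.6,0],[0,0,88.9]]
    - [66,[-2,293.6,0],[0,0,88.9]]
    - [66,[-2,293.6,0],[0,0,88.9]]
    - [66,[-2,293.6,0],[0,0,88.9]]
    - [66,[-2,293.6,0],[0,0,88.9]]
    - [66,[-2,293.6,0],[0,0,88.9]]
    - [66,[-2,293.6,0],[0,0,88.9]]
    - [66,[-2,293.6,0],[0,0,88.9]]

```text
time_s: 51.35
eef_pos: [550.3, 329.9, 151.0]
ee_rot: [-0.0, 0.711, 0.703, -0.0]
force: [0.2, 0.5, 0.2]
grip_width: 0.776
grip_force: 0.0
```

```bash
python3 t.py w13
```

```text
51.4 [550.32765285 329.90739406 151.03528976] [-7.33518882e-05  7.11218680e-01  7.02970815e-01 -1.29794304e-04]
z 18 [551.1 342.7  78.9  49.9  89.4] [ 231  121   53   79 3986]
z 62 [ 6.552e+02  3.740e+01  8.240e+01  5.120e+01 -1.000e-01] [233 153  20  31 453]
z 76 [ 5.545e+02  3.520e+01  8.150e+01  4.720e+01 -1.000e-01] [234 189  19  32 467]
z 76 [ 4.587e+02  2.990e+01  8.940e+01  5.680e+01 -2.000e-01] [234 224  23  36 540]
```

Emit:
apply_moves:
  targets:
    - [66,[0.8,12.8,-50],[0,0,0]]
    - [66,[0.8,12.8,-100],[0,0,0]]
    - [66,[0.8,12.8,-130],[0,0,0]]
    - [66,[0.8,12.8,-141],[0,0,0]]
    - [66,[0.8,12.8,-149],[0,0,0]]
    - [66,[0.8,12.8,-149],[0,0,0]]
    - [30,[0.8,12.8,-149],[0,0,0]]
    - [30,[0.8,12.8,-149],[0,0,0]]
    - [30,[0.8,12.8,-149],[0,0,0]]
    - [30,[0.8,12.8,-149],[0,0,0]]
    - [30,[0.8,12.8,-149],[0,0,0]]
    - [30,[0.8,12.8,-149],[0,0,0]]
    - [30,[0.8,12.8,-100],[0,0,0]]
    - [30,[0.8,12.8,-50],[0,0,0]]
    - [30,[0.8,12.8,-40],[0,0,0]]

```text
time_s: 52.95
eef_pos: [553.5, 343.8, 118.4]
ee_rot: [0.002, 0.711, 0.704, 0.005]
force: [0.5, 0.0, -0.9]
grip_width: 0.574
grip_force: 42.7
```

Emit:
apply_moves:
  targets:
    - [30,[101.7,-305.4,0],[0,0,-88.8]]
    - [30,[101.7,-305.4,0],[0,0,-88.8]]
    - [30,[101.7,-305.4,0],[0,0,-88.8]]
    - [30,[101.7,-305.4,0],[0,0,-88.8]]
    - [30,[101.7,-305.4,0],[0,0,-88.8]]
    - [30,[101.7,-305.4,0],[0,0,-88.8]]
    - [30,[101.7,-305.4,0],[0,0,-88.8]]
    - [30,[101.7,-305.4,0],[0,0,-88.8]]
    - [30,[101.7,-305.4,0],[0,0,-88.8]]
    - [30,[101.7,-305.4,0],[0,0,-88.8]]
    - [30,[101.7,-305.4,0],[0,0,-88.8]]
    - [30,[101.7,-305.4,0],[0,0,-88.8]]
    - [30,[101.7,-305.4,0],[0,0,-88.8]]
    - [30,[101.7,-305.4,0],[0,0,-88.8]]
    - [30,[101.7,-305.4,0],[0,0,-88.8]]
    - [30,[101.7,-305.4,0],[0,0,-88.8]]

```text
time_s: 54.55
eef_pos: [652.8, 37.3, 111.3]
ee_rot: [-0.0, 1.0, 0.006, -0.0]
force: [-1.2, 0.0, -1.3]
grip_width: 0.571
grip_force: 42.7
```

Emit:
apply_moves:
  targets:
    - [30,[0,0,-20],[0,0,0]]
    - [30,[0,0,-32],[0,0,0]]
    - [30,[0,0,-42],[0,0,0]]
    - [30,[0,0,-48],[0,0,0]]
    - [30,[0,0,-51],[0,0,0]]
    - [30,[0,0,-51],[0,0,0]]
    - [30,[0,0,-51],[0,0,0]]
    - [66,[0,0,-51],[0,0,0]]
    - [66,[0,0,-51],[0,0,0]]
    - [66,[0,0,-51],[0,0,0]]
    - [66,[0,0,-20],[0,0,0]]
    - [66,[0,0,30],[0,0,0]]
    - [66,[0,0,40],[0,0,0]]

```text
time_s: 55.85
eef_pos: [655.0, 37.2, 157.2]
ee_rot: [0.001, 1.0, 0.005, 0.005]
force: [-0.4, -0.3, 1.2]
grip_width: 0.77
grip_force: 0.0
```

Emit:
apply_moves:
  targets:
    - [85,[-105,-40,130],[0,0,0]]
    - [85,[-105,-40,130],[0,0,0]]
    - [85,[-105,-40,130],[0,0,0]]
    - [85,[-105,-40,130],[0,0,0]]
    - [85,[-105,-40,130],[0,0,0]]
    - [85,[-105,-40,130],[0,0,0]]
    - [85,[-105,-40,130],[0,0,0]]

```text
time_s: 56.55
eef_pos: [548.0, -2.4, 279.6]
ee_rot: [-0.0, 1.0, 0.006, -0.001]
force: [0.3, 0.5, -0.0]
grip_width: 0.994
grip_force: 0.0
```

```bash
python3 - <<'E'
from h import *
c=camera_info('wrist'); im,d=capture('wrist'); cv2.imwrite('pics/w14.png',im)
s=ctrl.sense(); print(s['time_s'],s['eef_pos'],s['ee_rot'])
hsv=cv2.cvtColor(im,cv2.COLOR_BGR2HSV).astype(int); H,S,V=hsv[...,0],hsv[...,1],hsv[...,2]
P=cloud(c,d); Z=P[...,2];X=P[...,0];Y=P[...,1]
for b,st in blobs((H>100)&(H<130)&(S>100)&(abs(Y-36)<70),200):
    print('cap',np.round(rect(c,b,76),1),np.percentile(Z[b>0],[5,50,95]))
    q=P[b>0]; A=np.linalg.lstsq(np.c_[q[:,:2]-q[:,:2].mean(0),np.ones(len(q))],q[:,2],rcond=None)[0]; print(' tilt',A[:2])
for b,st in blobs((H>50)&(H<85)&(S>120)&(Z>20)&(X>560)&(X<760)&(Y<-80)&(Y>-240),100):
    z=np.median(Z[b>0]); print('button',np.round(rect(c,b,z),1),z,st)
m=(Z>25)&(Z<60)&(X>600)&(X<760)&(Y<-80)&(Y>-240)&(d>0)
for b,st in blobs(m,300): print('box',np.round(rect(c,b,35),1),np.percentile(Z[b>0],[5,50,95]),st)
E
```

```text
56.6 [548.03862483  -2.34132029 279.59886706] [-3.33282307e-04  9.99983270e-01  5.62590254e-03 -1.30312466e-03]
cap [653.1  35.7  79.   50.8   1. ] [74.64534351 75.98824631 77.29633004]
 tilt [-0.08626813 -0.28684471]
cap [552.6  35.8  79.9  49.3  -0. ] [74.60696009 75.89073754 77.13503827]
 tilt [ 0.27041708 -0.34081713]
cap [4.548e+02 3.460e+01 8.310e+01 4.950e+01 1.000e-01] [73.94804582 75.76232251 76.96234765]
 tilt [ 0.12189263 -0.07990526]
button [ 692.5 -157.3   33.7   30.7  -42.9] 56.87629042100167 [374  24  29  29 631]
box [ 692.9 -157.2   72.1   70.6  -82.9] [32.86059717 35.89923801 57.49321616] [ 352    9   57   63 3269]
```

View pics/w14.png

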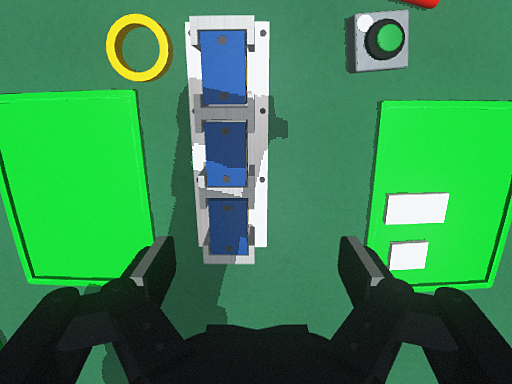

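All three caps sit flat (z≈76, centres on their pockets). Both odd spacers remain in the tray; the button top is at (692.5, -157.3, 57). Hover over it with the fingers shut.

Emit:
apply_moves:
  targets:
    - [0,[144.5,-155,-60],[0,0,0]]
    - [0,[144.5,-155,-60],[0,0,0]]
    - [0,[144.5,-155,-60],[0,0,0]]
    - [0,[144.5,-155,-60],[0,0,0]]
    - [0,[144.5,-155,-60],[0,0,0]]
    - [0,[144.5,-155,-120],[0,0,0]]
    - [0,[144.5,-155,-170],[0,0,0]]
    - [0,[144.5,-155,-195],[0,0,0]]
    - [0,[144.5,-155,-195],[0,0,0]]
    - [0,[144.5,-155,-195],[0,0,0]]
    - [0,[144.5,-155,-195],[0,0,0]]

```text
time_s: 57.7
eef_pos: [693.6, -157.9, 89.0]
ee_rot: [0.001, 1.0, 0.006, 0.002]
force: [-0.2, 0.6, -0.2]
grip_width: 0.001
grip_force: 0.0
```

Emit:
apply_moves:
  targets:
    - [0,[-1,0.5,-15],[0,0,0]]
    - [0,[-1,0.5,-25],[0,0,0]]
    - [0,[-1,0.5,-28],[0,0,0]]
    - [0,[-1,0.5,-31],[0,0,0]]
    - [0,[-1,0.5,-33],[0,0,0]]
    - [0,[-1,0.5,-34],[0,0,0]]
    - [0,[-1,0.5,-34],[0,0,0]]

```text
time_s: 58.4
eef_pos: [691.4, -157.1, 52.6]
ee_rot: [0.0, 1.0, 0.005, 0.0]
force: [-2.3, 0.5, 2.5]
grip_width: 0.0
grip_force: 1.5
```

Emit:
apply_moves:
  targets:
    - [0,[0,0,-1.5],[0,0,0]]
    - [0,[0,0,-3],[0,0,0]]
    - [0,[0,0,-3],[0,0,0]]
    - [0,[0,0,-3],[0,0,0]]

```text
time_s: 58.8
eef_pos: [691.6, -157.2, 51.0]
ee_rot: [0.0, 1.0, 0.005, 0.0]
force: [-6.6, 1.8, 11.3]
grip_width: 0.001
grip_force: 5.8
```

Emit:
apply_moves:
  targets:
    - [0,[0,0,-1.5],[0,0,0]]
    - [0,[0,0,-1.5],[0,0,0]]
    - [0,[0,0,-1.5],[0,0,0]]

```text
time_s: 59.1
eef_pos: [691.6, -157.2, 50.8]
ee_rot: [0.0, 1.0, 0.006, 0.001]
force: [-9.7, 2.8, 19.6]
grip_width: 0.001
grip_force: 9.7
```

Emit:
apply_moves:
  targets:
    - [0,[0,0,10],[0,0,0]]
    - [0,[0,0,40],[0,0,0]]
    - [0,[-20,0,90],[0,0,0]]
    - [0,[-60,0,140],[0,0,0]]
    - [0,[-120,0,180],[0,0,0]]
    - [0,[-144,60,215],[0,0,0]]
    - [85,[-144,155,215],[0,0,0]]
    - [85,[-144,155,215],[0,0,0]]
    - [85,[-144,155,215],[0,0,0]]
    - [85,[-144,155,215],[0,0,0]]
    - [85,[-144,155,215],[0,0,0]]

```text
time_s: 60.2
eef_pos: [547.5, -2.2, 262.8]
ee_rot: [0.0, 1.0, 0.006, 0.0]
force: [-0.5, -0.1, -0.3]
grip_width: 0.845
grip_force: 0.0
```

```bash
python3 - <<'E'
from h import *
c=camera_info('wrist'); im,d=capture('wrist')
hsv=cv2.cvtColor(im,cv2.COLOR_BGR2HSV).astype(int); H,S=hsv[...,0],hsv[...,1]
P=cloud(c,d); X,Y,Z=P[...,0],P[...,1],P[...,2]
for b,st in blobs((H>100)&(H<130)&(S>100)&(abs(Y-36)<70),200): print('cap',np.round(rect(c,b,76),1),np.median(Z[b>0]))
for b,st in blobs((H>50)&(H<85)&(S>120)&(Z>20)&(X>560)&(X<760)&(Y<-80)&(Y>-240),100): print('button',np.median(Z[b>0]))
E
```

```text
cap [653.1  36.2  80.   50.2   0.9] 75.96798575831232
cap [5.525e+02 3.530e+01 7.920e+01 5.010e+01 5.000e-01] 75.84696397591335
cap [454.9  34.4  82.8  50.   -0. ] 75.76951587452615
button 56.89305620194145
```

The button hit its stop and sprang back up to 56.9. The stacks haven't moved, so I'm handing in.

```bash
python3 -c "
from rig import ctrl; print(ctrl.finish_job())"
```

```text
the job is handed in; nothing more can be done
None
```

I built all three chokes (core, right-length spacer, cap) flat and square in the three pockets, pressed the green button to its stop and let it spring back, and handed the job in at about 60 s; no pass/fail verdict came back.

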